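Seat a lopsided rocker casting on a part-present pin and close the keeper

TASK

Lift the grey rocker casting by its bar, close enough to its balance point that it hangs level, and lay it gently in the checking fixture, big boss over the spring-loaded sensing pin and small foot between the cheeks, so that its weight holds the pin down and it lies flat. Let go of it, then swing the keeper arm fully round over the boss. The casting must never be tipped steeply, and the other things on the bench stay where they are.

Things in the scene. Friction and masses are not known exactly. Their poses are not given: they have to be found in the camera images.
- rocker: The loose part: grey painted rocker casting, 215 mm long, 0.77 to 0.9 kg, lying on its flat underside. Origin at underside level, midway between its ends' axes; z up, x from the big boss to the small foot. Boss: upright disc 56 mm across, 45 mm high, axis at x = -85 mm. Foot: upright disc 34 mm across, 38 mm high, axis at x = +85 mm. A straight bar joins them. It is lopsided (see point bar).
- bar (a point): Middle of the rocker's bar, 26 mm above the rocker's origin, same axes. Bar: oily, slippery, 18 mm wide (y), 22 mm high, underside 15 mm above the rocker's underside, free to grip from x = -55 to +66 mm. The rocker balances somewhere between x = -46 and -10 mm, differing each time and not to be seen; a light grip over 20 mm off lets the heavier end sag: try a small lift, then shift the grip.
- boss (a point): Centre of the underside of the rocker's big boss (its axes are the rocker's).
- fixture: Checking fixture, fixed to the bench: aluminium plate 270 x 96 x 12 mm with steel locators. Origin: centre of its underside; z up, x along it from the keeper post (x = -120 mm, y = 0) to the foot seat (x = +105 mm). At x = -65 mm the sensing pin stands between two rails that carry the boss, tops 26 mm above the origin; behind them (toward -x) two pegs, 40 mm high, flank the boss.
- foot_seat (a point): Centre of the top of the fixture's foot seat, level with the rails' tops (26 mm above the bench). Two cheeks 41 mm apart stand beside it and an end stop behind it, 12 mm higher than the seat. The locators leave the casting 3 to 4 mm of play each way.
- nest (a point): Point on the fixture, at the height of the rails' tops, where the rocker's origin comes to lie when it is seated midway in its play, its x axis along this frame's x axis (the fixture's).
- sense_pin (a joint): How far the steel sensing pin, 10 mm across, is pressed down, in m: 0 when free (its top then stands 6 mm above the rails), about 0.006 when a part lies flat on the rails. The spring takes about 1.4 N at 6 mm, less than the boss end weighs.
- pin_top (a point): Centre of the top of the sensing pin.
- keeper (a joint): Angle in rad of the keeper arm about its upright post: 0 when it points along the fixture's +x, over the boss, against its stop; it grows anticlockwise from above, parked at 1.5 to 2.2. It stays where it is left; light friction. Its underside is 75 mm above the fixture's origin, 4 mm above the seated boss.
- keeper_knob (a point): Centre of the top of the black upright knob on the free end of the keeper arm: 16 mm across, 30 mm tall above the arm (its top 113 mm above the fixture's origin), 55 mm from the post's axis. Pinch or push it to swing the arm.
- tape_roll: Bystander: masking tape roll, 81 mm across, 24 mm high; origin under its centre.
- brush: Bystander: small brush, 153 mm long; origin under its centre, y along it.
- hex_keys: Bystander: set of hex keys in a holder, 118 mm long; origin under its centre, y along it.
- screwdriver: Bystander: screwdriver, 195 mm long; origin under its centre, y along it.
- calliper: Bystander: digital calliper, 212 mm long; origin under its centre, y along it.
- marker_pen: Bystander: white marker pen, 134 mm long; origin under its centre, y along it.
- slide_block: Bystander: dark printed block 28 x 62 x 20 mm; origin under its centre.
- steel_puck: Bystander: steel puck 45 mm across, 12 mm high; origin under its centre.

How it is judged:
By the outcome, as a careful person would: the job done as asked, in the order asked, and still so for the second after the job is handed in, with the robot touching nothing.
It also fails if it takes over 72 s, if anything falls off the work surface, if the arm or the gripper's body presses on something with over 40 N, if the wrist force passes 120 N, or if a joint passes its speed limit or range.

ROBOT

A 6-joint arm with a two-finger parallel gripper is mounted at the origin on a cart in front of the work surface, level with it; the furniture and walls round the work are solid. World frame = base frame: x ahead of the robot, y to its left, z up, the work surface at z = 0. Lengths are in m, angles in rad, forces in N, time in s.
With the tool pointing down it reaches from about 0.3 to 0.875 m from the base axis. Payload 6.4 kg.
Tool frame: the origin (TCP) lies midway between the tips of the shut fingers; the grasp point (between the pads) lies 19 mm behind it; z points along the fingers, y is the line along which they close (so a half turn about z gives the same grasp; the last joint's range is limited). The gripper opens to 85 mm and grips with 20 to 120 N. Pads are 22 mm wide; open, the fingers measure 114 mm over their backs; the gripper's body (76 mm by 85 mm) begins 54 mm behind the grasp point. The pads swing forward as they close: fully open they stand 13 mm farther back than shut.
Start: joints at [-1.507, 0.181, 1.607, -0, 1.354, -0.206], TCP at [0.153, -0.554, 0.231] pointing down, gripper open.
Joint ranges: [-2.99, 2.99], [-0.89, 2.07], [0.3, 2.58], [-1.14, 4.28], [0, 2.63], [-3.12, 3.12]. Speed limits (rad/s): [2.57, 2.57, 3.01, 3.14, 3.14, 3.14].

INTERFACE

Orientations are given as a unit quaternion [w, x, y, z].
In Python, from bench import ctrl gives the robot as it stands. The module is installed in compiled form; this text tells all that it offers.
- The arm moves only by the tool move_arm, never from a script. Its argument "plan" is one flat list of numbers, 6 for each row, row after row: the shift along the world's x, y, z in units of 50 mm (1.0 is 50 mm), then the turn, a rotation vector about the world's x, y, z in rad. A call has 1 to 10 rows; each row is the pose to reach, as a shift and turn from the pose commanded when the call began; what a row does not reach only later rows make up. A row lasts 1/8 s, in which the tool goes at most 62.5 mm and 10.7 degrees, less where a joint would pass 70% of its speed; a pose out of reach is approached as far as the arm can. A call with a gripper value outside its range is refused whole. "grip" is the finger opening in mm, from 0 to 85.4, set as the call begins (left out, the last holds). The fingers move at their own pace and stop on an object; the grip force is fixed at half the most. Time passes only in rows, so rows that repeat a pose let the fingers close. It gives the time, the measured TCP pose, the force, the opening and the grip force at its end, in the units of the state.
- ctrl.get_obs(): the state, without advancing time (a new reading comes with each control period).
- ctrl.camera(name): name is "scene" or "top" or "wrist"; returns a dict with "pixels" (400x640x3 uint8, red, green, blue), "fx", "fy", "cx", "cy" (pixels), "origin" and "attitude" of the camera in the world. Camera axes: x right, y down, z forward; pixel columns grow to the right and rows downward; lengths in m; the calibration is good to about 2 mm. A picture is of the moment at which its call begins. There is no depth.
- ctrl.hand_in(): hands the job in; it is judged then, once.
The state is a dict: "time_s": time; "q": joint angles; "dq": joint speeds; "joint_efforts": joint torques, N m; "eef_pos": TCP position; "eef_rot": TCP orientation; "wrist_force": force on the tool from outside, world axes, zero at the start; "torque": the same for the moment, N m; "opening": opening from 0.0 (shut) to 1.0 (fully open); "grasp_force": force on a finger pad.
Only numpy, scipy, OpenCV 4.12 (cv2) and the standard library are available. Lean on these libraries where they do the work, as an engineer would, in place of code of your own. Each camera call takes 0.05 s, during which the arm holds its last target. There are 200 camera calls.

## Working session

There is one attempt and no reset: what is moved stays moved. The work goes in short steps, Python scripts to look and compute and a tool call to move; the robot and the scene stay as the last step left them, time stands still between calls to the robot, and variables do not carry over. Pictures are saved under pics/ and viewed, at most 13 in all, crops included, and the job is handed in when it is done.

Besides the shell and the picture viewer there is one more tool, called after "Request:" by a JSON object that holds its "name" and its "arguments". move_arm: Moves the arm, as the interface text tells. Its arguments: {"type":"object","properties":{"plan":{"type":"array"},"grip":{"type":"number"}},"required":["plan"]}

```bash
mkdir -p pics; cat > h.py <<'E'
import numpy as np, cv2
from bench import ctrl
from scipy.spatial.transform import Rotation as R
def rot(q):
    q=np.array(q,float)
    if q.shape==(3,3): return q
    return R.from_quat([q[1],q[2],q[3],q[0]]).as_matrix()
def snap(name,fn):
    c=ctrl.camera(name); cv2.imwrite('pics/'+fn,c['pixels'][:,:,::-1])
    import pickle; pickle.dump(c,open('pics/'+fn+'.pkl','wb')); return c
def load(fn):
    import pickle; return pickle.load(open('pics/'+fn+'.pkl','rb'))
def px2w(c,u,v,z):
    d=rot(c['attitude'])@np.array([(u-c['cx'])/c['fx'],(v-c['cy'])/c['fy'],1]); o=np.array(c['origin'])
    return o+d*(z-o[2])/d[2]
def w2px(c,p):
    q=rot(c['attitude']).T@(np.array(p)-np.array(c['origin'])); return np.array([c['fx']*q[0]/q[2]+c['cx'],c['fy']*q[1]/q[2]+c['cy']])
E
python3 - <<'E'
from h import *
for n in ['top','scene']:
    c=snap(n,n+'0.png'); print({k:np.round(v,3).tolist() for k,v in c.items() if k!='pixels'})
o=ctrl.get_obs(); print(o)
E
```

```text
{'fx': 423.196, 'fy': 423.196, 'cx': 321.591, 'cy': 196.604, 'origin': [0.383, -0.024, 1.026], 'attitude': [-0.079, 0.713, -0.693, 0.076]}
{'fx': 456.385, 'fy': 456.385, 'cx': 319.823, 'cy': 204.304, 'origin': [0.044, 0.752, 0.567], 'attitude': [0.149, -0.263, 0.807, -0.506]}
{'time_s': 0.1, 'q': array([-1.50728394e+00,  1.81489734e-01,  1.60788133e+00, -2.75176378e-05,
        1.35381323e+00, -2.06304147e-01]), 'dq': array([ 0.00051068, -0.00271781, -0.0016361 , -0.00110402,  0.00057455,
       -0.00047125]), 'joint_efforts': array([ 2.85954193e-04, -4.45876122e+01, -3.52238131e+01, -1.70791959e-04,
        4.16766823e-03,  7.26796287e-06]), 'eef_pos': array([ 0.15324322, -0.55369449,  0.23047422]), 'eef_rot': array([-7.94751371e-04,  9.90912960e-01,  1.34502313e-01,  4.33704404e-05]), 'wrist_force': array([ 0.15631664, -0.14512659,  0.28951513]), 'torque': array([0.01603136, 0.01443734, 0.01036263]), 'grasp_force': 0.0, 'opening': 0.9986600260967755}
```

View pics/top0.png

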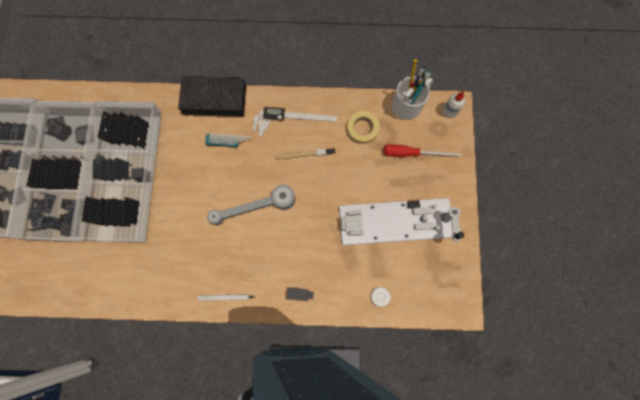

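View pics/scene0.png

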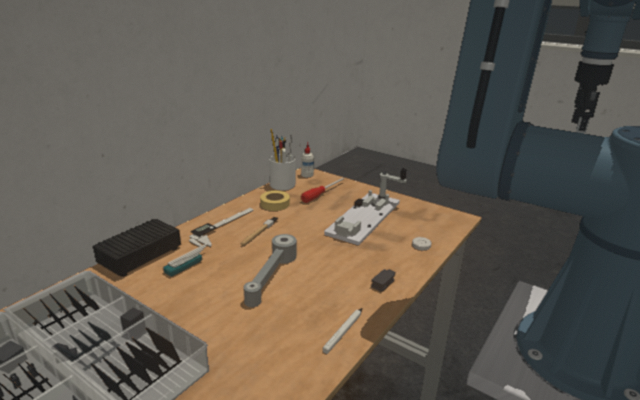

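The top view shows the rocker's boss at about (283,196) and its foot at (214,216). The fixture runs from about (342,225) at the foot seat to (455,220) at the keeper, with the knob near (460,235).

```bash
python3 - <<'E'
from h import *
im=cv2.imread('pics/top0.png')
def crop(u,v,w,h): 
    k=cv2.resize(im[v:v+h,u:u+w],None,fx=5,fy=5,interpolation=cv2.INTER_CUBIC)
    for i in range(0,w,10): cv2.line(k,(i*5,0),(i*5,6 if i%50 else 12),(0,0,255),1)
    for i in range(0,h,10): cv2.line(k,(0,i*5),(6,i*5),(0,0,255),1)
    return k
cv2.imwrite('pics/crop0.png',np.vstack([crop(200,175,140,50),crop(335,190,140,60)]))
c=load('top0.png')
for z,p in [(.045,(283,196)),(.038,(214,216)),(.012,(342,225)),(.012,(452,220)),(.113,(460,235))]: print(p,px2w(c,*p,z).round(4))
E
```

```text
(283, 196) [0.5998 0.0745 0.045 ]
(214, 216) [0.5481 0.2361 0.038 ]
(342, 225) [ 0.5395 -0.0683  0.012 ]
(452, 220) [ 0.5595 -0.3345  0.012 ]
(460, 235) [ 0.5095 -0.3197  0.113 ]
```

View pics/crop0.png

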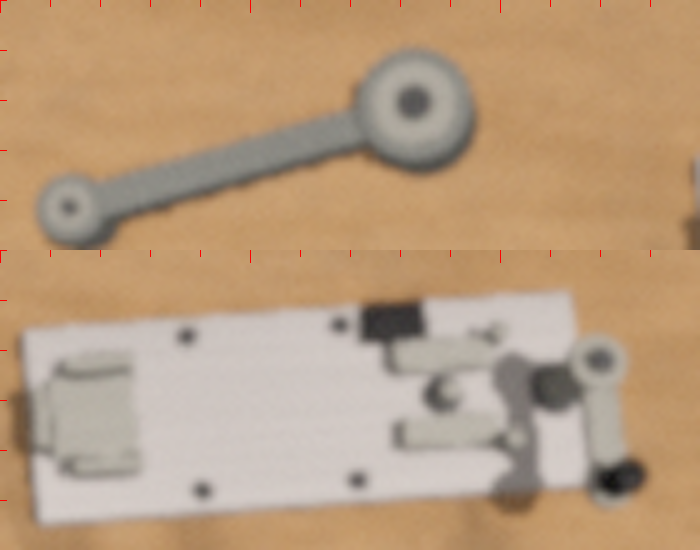

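The crop shows the rocker hubs at crop (413,102) and (69,206). The plate corners are at (22,332), (572,291) and (40,523), the pin at about (447,390), the keeper post at (599,358) and the knob at (630,473).

```bash
python3 - <<'E'
from h import *
c=load('top0.png')
f=lambda x,y,z,ou,ov: px2w(c,ou+x/5-.4,ov+y/5-.4,z)
b=f(413,102,.045,200,175); ft=f(69,206,.038,200,175)
d=(ft-b)[:2]; print('boss',b,'foot',ft,'len',np.linalg.norm(d),'yaw',np.degrees(np.arctan2(d[1],d[0])),'mid',(b+ft)[:2]/2)
TL,TR,BL=[f(x,y-250,.012,335,190) for x,y in [(22,332),(572,291),(40,523)]]
BR=TR+BL-TL
print('dims',np.linalg.norm(TR-TL),np.linalg.norm(BL-TL),'corner ang',np.degrees(np.arccos((TR-TL)@(BL-TL)/np.linalg.norm(TR-TL)/np.linalg.norm(BL-TL))))
cen=(TR+BL)/2; a=(TL-TR)[:2]; th=np.arctan2(a[1],a[0]); print('fix',cen,'yaw',np.degrees(th))
Rm=np.array([[np.cos(th),-np.sin(th)],[np.sin(th),np.cos(th)]])
for n,x,y,z in [('pin',447,390,.032),('post',599,358,.085),('knob',630,473,.113),('seatcentre',95,413,.026)]:
    p=f(x,y-250,z,335,190); print(n,p.round(4),'in fixture',(Rm.T@(p-cen)[:2]).round(4))
print('post exp',cen[:2]+Rm@[-.12,0],'nest ',cen[:2]+Rm@[.02,0])
o=ctrl.get_obs(); T=rot(o['eef_rot']); print(T.round(3))
w=ctrl.camera('wrist'); print(T.T@(np.array(w['origin'])-o['eef_pos']), (T.T@rot(w['attitude'])).round(3))
E
```

```text
boss [0.6021754  0.07647959 0.045     ] foot [0.54856758 0.23752707 0.038     ] len 0.1697353550574043 yaw 108.4110355203285 mid [0.57537149 0.15700333]
dims 0.2706198145078272 0.09353825099195298 corner ang 89.55853506827359
fix [ 0.55375974 -0.19994459  0.012     ] yaw 96.01011470209185
pin [ 0.5598 -0.2621  0.032 ] in fixture [-0.0624  0.0005]
post [ 0.5671 -0.3184  0.085 ] in fixture [-0.1192 -0.0008]
knob [ 0.5113 -0.3211  0.113 ] in fixture [-0.116   0.0549]
seatcentre [ 0.5449 -0.0953  0.026 ] in fixture [ 0.105  -0.0021]
post exp [ 0.56632422 -0.319285  ] nest  [ 0.55166566 -0.18005452]
[[ 0.964  0.267 -0.   ]
 [ 0.267 -0.964  0.002]
 [ 0.    -0.002 -1.   ]]
[ 0.07917316 -0.00057119 -0.1424344 ] [[-0.001 -0.951 -0.309]
 [ 1.    -0.001  0.   ]
 [-0.    -0.309  0.951]]
```

Request:
{"name": "move_arm", "arguments": {"plan": [0.6,0.9,0,0,0,0.1,1.2,1.9,0,0,0,0.25,1.8,2.85,0,0,0,0.4,2.4,3.8,0,0,0,0.55,3,4.75,0,0,0,0.7,3.6,5.7,0,0,0,0.85,4.2,6.65,0,0,0,1.0,4.8,7.6,0,0,0,1.15,5.4,8.55,0,0,0,1.3,6,9.5,0,0,0,1.4], "grip": 60}}

```text
time_s: 1.4
eef_pos: [0.4539, -0.0775, 0.2313]
eef_rot: [0.0, 0.67, 0.743, 0.0]
wrist_force: [0.4, -1.4, 0.1]
opening: 0.705
grasp_force: 0.0
```

Request:
{"name": "move_arm", "arguments": {"plan": [0.6,0.9,0,0,0,0.1,1.2,1.8,-0.2,0,0,0.221,1.7,2.7,-0.5,0,0,0.221,2.2,3.5,-0.8,0,0,0.221,2.5,4.0,-1,0,0,0.221,2.62,4.18,-1,0,0,0.221,2.62,4.18,-1,0,0,0.221,2.62,4.18,-1,0,0,0.221]}}

```text
time_s: 2.4
eef_pos: [0.5842, 0.1288, 0.1818]
eef_rot: [0.0, 0.586, 0.81, 0.0]
wrist_force: [-0.6, -0.1, 0.4]
opening: 0.704
grasp_force: 0.0
```

```bash
python3 - <<'E'
from h import *
c=snap('wrist','w1.png'); o=ctrl.get_obs(); T=rot(o['eef_rot']); print(o['eef_pos'],np.degrees(np.arctan2(T[1,0],T[0,0])),o['q'])
b=np.array([.6022,.0765]);f=np.array([.5486,.2375])
im=c['pixels'][:,:,::-1].copy()
for p,z in [(b,.045),(f,.038)]:
    q=w2px(c,[*p,z]); print(q); 
    cv2.drawMarker(im,tuple(int(round(x)) for x in q),(0,0,255),0,20)
cv2.imwrite('pics/w1m.png',im)
E
```

```text
[0.58419425 0.12875388 0.18189128] 108.2683500362853 [ 1.88539456e-02  2.77901755e-01  1.59347379e+00 -2.71595979e-04
  1.26963865e+00 -2.99908524e-01]
[322.17302283 241.69791535]
[321.57331235  29.68601127]
```

View pics/w1m.png

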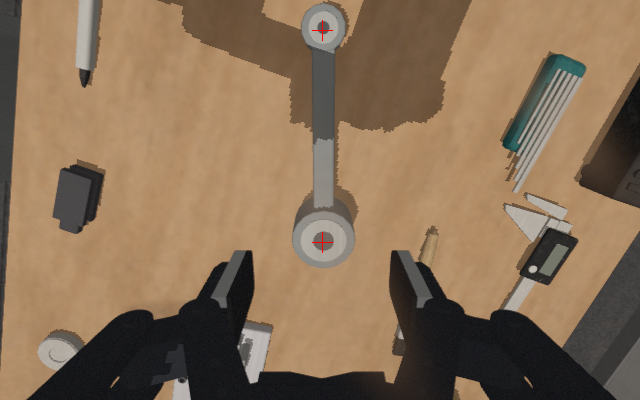

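The predicted hub positions land on the real ones at (323,241) and (323,28), so the measurement holds. Descending.

Request:
{"name": "move_arm", "arguments": {"plan": [0,0,-0.8,0,0,0,0,0,-1.6,0,0,0,0,0,-2.4,0,0,0,0,0,-3.0,0,0,0,0,0,-3.3,0,0,0,0,0,-3.46,0,0,0,0,0,-3.46,0,0,0,0,0,-3.46,0,0,0]}}

```text
time_s: 3.45
eef_pos: [0.5853, 0.1298, 0.0096]
eef_rot: [0.001, 0.585, 0.811, 0.001]
wrist_force: [-0.5, 0.2, -0.5]
opening: 0.7
grasp_force: 0.0
```

Request:
{"name": "move_arm", "arguments": {"plan": [0,0,0,0,0,0,0,0,0,0,0,0,0,0,0,0,0,0,0,0,0,0,0,0,0,0,0,0,0,0,0,0,0,0,0,0,0,0,0,0,0,0,0,0,0,0,0,0], "grip": 0}}

```text
time_s: 4.45
eef_pos: [0.5849, 0.1299, 0.009]
eef_rot: [0.0, 0.585, 0.811, 0.0]
wrist_force: [0.2, 0.5, 5.4]
opening: 0.201
grasp_force: 59.6
```

```bash
python3 - <<'E'
from h import *
o=ctrl.get_obs(); print({k:np.round(v,4) for k,v in o.items()})
E
```

```text
{'time_s': np.float64(4.45), 'q': array([ 2.0600e-02,  5.1590e-01,  1.6699e+00,  2.0000e-04,  9.5460e-01,
       -2.9960e-01]), 'dq': array([ 0.0003, -0.0001, -0.0002,  0.0014, -0.0003, -0.0007]), 'joint_efforts': array([-4.94500e-01, -4.93658e+01, -2.50671e+01, -1.56500e-01,
       -1.68000e-01,  1.43000e-02]), 'eef_pos': array([0.5849, 0.1299, 0.009 ]), 'eef_rot': array([4.000e-04, 5.854e-01, 8.108e-01, 4.000e-04]), 'wrist_force': array([0.1594, 0.472 , 5.3831]), 'torque': array([0.0915, 0.1467, 0.0323]), 'grasp_force': np.float64(59.5868), 'opening': np.float64(0.201)}
```

Request:
{"name": "move_arm", "arguments": {"plan": [0,0,0.06,0,0,0,0,0,0.12,0,0,0,0,0,0.2,0,0,0,0,0,0.3,0,0,0,0,0,0.3,0,0,0,0,0,0.3,0,0,0,0,0,0.3,0,0,0]}}

```text
time_s: 5.32
eef_pos: [0.5841, 0.1298, 0.0231]
eef_rot: [-0.0, 0.585, 0.811, -0.0]
wrist_force: [-0.4, 0.2, -8.0]
opening: 0.2
grasp_force: 58.9
```

```bash
python3 - <<'E'
from h import *
o=ctrl.get_obs(); print({k:np.round(v,4) for k,v in o.items()})
T=rot(o['eef_rot']); print('tool tq',T.T@o['torque'])
c=snap('wrist','w2.png'); cv2.imwrite('pics/w2.png',c['pixels'][:,:,::-1])
# predicted if level: boss/foot tops
e=o['eef_pos']; u=np.array([-.3157,.9489])
g=e[:2]; dz=e[2]-.009
for s,z in [(-.085+.0287,.045),(.085+.0287,.038)]: print(w2px(c,[*(g+s*u),z+dz]))
E
```

```text
{'time_s': np.float64(5.325), 'q': array([ 0.0205,  0.4922,  1.6694,  0.    ,  0.9804, -0.2995]), 'dq': array([ 0.0006,  0.    , -0.0021,  0.0015,  0.0002, -0.0003]), 'joint_efforts': array([-4.10000e-03, -5.67358e+01, -3.06032e+01,  8.79000e-02,
        2.95000e-02,  0.00000e+00]), 'eef_pos': array([0.5841, 0.1298, 0.0231]), 'eef_rot': array([-1.000e-04,  5.854e-01,  8.107e-01, -1.000e-04]), 'wrist_force': array([-0.3946,  0.1785, -7.9946]), 'torque': array([-0.1292, -0.0305,  0.009 ]), 'grasp_force': np.float64(58.8507), 'opening': np.float64(0.2001)}
tool tq [ 0.01172075 -0.13221797 -0.00897092]
[322.06673922 430.96573672]
[321.09479986 -49.94169759]
```

View pics/w2.png

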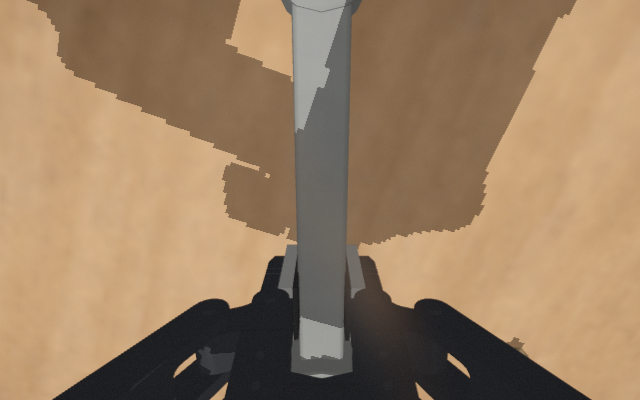

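The rocker is fully off the bench at 8 N. The moment puts the balance point about 16 mm toward the foot, and the picture shows the foot end at the top edge, near (320,5). I'll set it down and shift the grip +16 mm.

Request:
{"name": "move_arm", "arguments": {"plan": [0,0,-0.1,0,0,0,0,0,-0.18,0,0,0,0,0,-0.24,0,0,0,0,0,-0.28,0,0,0,0,0,-0.29,0,0,0,0,0,-0.29,0,0,0]}}

```text
time_s: 6.12
eef_pos: [0.5842, 0.1298, 0.009]
eef_rot: [-0.0, 0.585, 0.811, -0.0]
wrist_force: [-2.6, 0.0, -4.3]
opening: 0.197
grasp_force: 59.3
```

Request:
{"name": "move_arm", "arguments": {"plan": [0,0,0,0,0,0,0,0,0,0,0,0,0,0,0,0,0,0,-0.05,0.15,0,0,0,0,-0.1,0.31,0,0,0,0,-0.1,0.31,0,0,0,0,-0.1,0.31,0,0,0,0], "grip": 45}}

```text
time_s: 7.0
eef_pos: [0.5792, 0.1455, 0.0088]
eef_rot: [0.0, 0.585, 0.811, -0.0]
wrist_force: [-1.0, -0.0, -0.4]
opening: 0.525
grasp_force: 0.0
```

Request:
{"name": "move_arm", "arguments": {"plan": [0,0,0,0,0,0,0,0,0,0,0,0,0,0,0,0,0,0,0,0,0,0,0,0,0,0,0,0,0,0,0,0,0,0,0,0,0,0,0,0,0,0], "grip": 0}}

```text
time_s: 7.88
eef_pos: [0.5793, 0.1451, 0.0089]
eef_rot: [0.0, 0.585, 0.811, -0.0]
wrist_force: [-1.7, -2.7, 4.9]
opening: 0.198
grasp_force: 60.3
```

Request:
{"name": "move_arm", "arguments": {"plan": [0,0,0.06,0,0,0,0,0,0.12,0,0,0,0,0,0.2,0,0,0,0,0,0.3,0,0,0,0,0,0.3,0,0,0,0,0,0.3,0,0,0,0,0,0.3,0,0,0]}}

```text
time_s: 8.75
eef_pos: [0.5791, 0.1453, 0.0236]
eef_rot: [-0.0, 0.585, 0.811, -0.0]
wrist_force: [-0.0, 0.6, -7.4]
opening: 0.196
grasp_force: 58.9
```

```bash
python3 - <<'E'
from h import *
o=ctrl.get_obs(); print({k:np.round(v,4) for k,v in o.items()})
E
```

```text
{'time_s': np.float64(8.75), 'q': array([ 0.0472,  0.489 ,  1.6728, -0.    ,  0.98  , -0.2728]), 'dq': array([ 0.0027,  0.0005,  0.0005, -0.0013,  0.001 ,  0.0007]), 'joint_efforts': array([ 1.80000e-03, -5.66167e+01, -3.06337e+01, -1.19000e-02,
       -8.00000e-03, -0.00000e+00]), 'eef_pos': array([0.5791, 0.1453, 0.0236]), 'eef_rot': array([-1.000e-04,  5.854e-01,  8.107e-01, -1.000e-04]), 'wrist_force': array([-0.0364,  0.557 , -7.4482]), 'torque': array([0.033 , 0.0014, 0.0197]), 'grasp_force': np.float64(58.8552), 'opening': np.float64(0.1961)}
```

It hangs level: the residual moment is only about 4 mm. Lifting and carrying it to hover over the fixture.

Request:
{"name": "move_arm", "arguments": {"plan": [0,0,0.25,0,0,0,0,0,0.6,0,0,0,0,0,1.0,0,0,0,0,-0.1,1.4,0,0,0,0,-0.3,1.65,0,0,0,-0.05,-0.6,1.75,0,0,-0.02,-0.1,-1.05,1.75,0,0,-0.04,-0.15,-1.55,1.75,0,0,-0.06,-0.2,-2.05,1.75,0,0,-0.08,-0.24,-2.55,1.75,0,0,-0.1]}}

```text
time_s: 10.0
eef_pos: [0.5662, 0.016, 0.1106]
eef_rot: [-0.001, 0.626, 0.78, -0.001]
wrist_force: [0.0, -0.2, -7.5]
opening: 0.202
grasp_force: 59.5
```

Request:
{"name": "move_arm", "arguments": {"plan": [-0.04,-0.5,0,0,0,-0.02,-0.08,-1.0,0,0,0,-0.04,-0.12,-1.5,0,0,0,-0.06,-0.16,-2.0,0,0,0,-0.075,-0.2,-2.5,0,0,0,-0.09,-0.24,-3.0,0,0,0,-0.1,-0.26,-3.45,0,0,0,-0.11,-0.27,-3.8,0,0,0,-0.1155,-0.28,-4.05,0,0,0,-0.1155,-0.28,-4.15,0,0,0,-0.1155]}}

```text
time_s: 11.25
eef_pos: [0.5532, -0.1903, 0.1112]
eef_rot: [-0.0, 0.669, 0.743, 0.0]
wrist_force: [0.8, 1.3, -8.3]
opening: 0.204
grasp_force: 59.4
```

Request:
{"name": "move_arm", "arguments": {"plan": [0,-0.05,0,0,0,0,0,-0.05,0,0,0,0,0,-0.05,0,0,0,0,0,-0.05,0,0,0,0]}}

```text
time_s: 11.75
eef_pos: [0.5533, -0.1918, 0.1113]
eef_rot: [-0.0, 0.669, 0.743, 0.0]
wrist_force: [0.1, -0.5, -7.4]
opening: 0.195
grasp_force: 59.4
```

```bash
python3 - <<'E'
from h import *
o=ctrl.get_obs(); print({k:np.round(v,4) for k,v in o.items() if k in('eef_pos','eef_rot','wrist_force','torque','opening')})
T=rot(o['eef_rot']); print(np.degrees(np.arctan2(T[1,0],T[0,0])))
cw=snap('wrist','w3.png'); cs=snap('scene','s3.png'); ct=snap('top','t3.png')
e=o['eef_pos']; u=T[:2,0]/np.linalg.norm(T[:2,0]); dz=e[2]-.0089
org=e[:2]+.0123*u; print('origin',org)
B=[*(org-.085*u),.045+dz]; F=[*(org+.085*u),.038+dz]
for c in (cw,cs,ct): print(w2px(c,B),w2px(c,F))
# scene crop around fixture, top crop
q=w2px(cs,[.55,-.19,.08]).astype(int); 
im=cs['pixels'][:,:,::-1]; y0=max(q[1]-60,0);x0=q[0]-75; a=cv2.resize(im[y0:y0+115,x0:x0+150],None,fx=5,fy=5,interpolation=2); print('scene crop',x0,y0)
cv2.imwrite('pics/s3c.png',a)
E
```

```text
{'eef_pos': array([ 0.5533, -0.1918,  0.1113]), 'eef_rot': array([-1.000e-04,  6.690e-01,  7.433e-01,  0.000e+00]), 'wrist_force': array([ 0.0518, -0.5316, -7.3827]), 'torque': array([ 0.0208, -0.0361,  0.0078]), 'opening': np.float64(0.1947)}
96.01971166556051
origin [ 0.55202476 -0.17955532]
[322.14575762 460.08496553] [321.94662162  15.66388745]
[377.94084496 158.4791815 ] [349.56531964 182.81110882]
[437.7942816  207.91540277] [357.40634047 214.51172092]
scene crop 290 132
```

View pics/s3c.png

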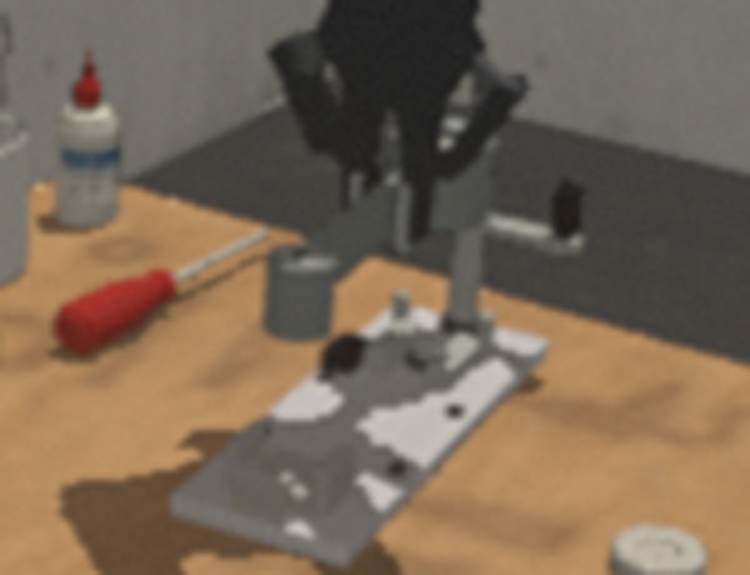

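View pics/w3.png

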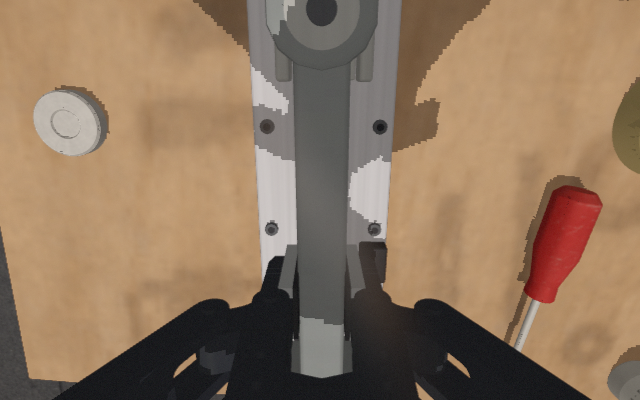

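The scene crop shows the rocker level over the fixture, with its foot at crop (303,255). The wrist view shows the foot hub at (321.5,10), screws at (267,127), (380,127), (271,229) and (374,229), and cheeks at about x=284 and x=365. I'll cross-check the fixture from this view.

```bash
python3 - <<'E'
from h import *
t=load('top0.png'); w=load('w3.png')
for (x,y),q in zip([(203,490),(187,335),(358,481),(340,325)],[(267,127),(380,127),(271,229),(374,229)]):
    A=px2w(t,335+x/5-.4,190+(y-250)/5-.4,.013); B=px2w(w,*q,.013); print(A.round(4),B.round(4),(B-A).round(4)[:2])
print('foot hub from wrist',px2w(w,321.5,10,.038+.1024), 'cheek',px2w(w,284,80,.038),px2w(w,365,80,.038))
cr=t['pixels'];
E
```

```text
[ 0.5111 -0.1485  0.013 ] [ 0.5115 -0.1471  0.013 ] [0.0004 0.0014]
[ 0.5867 -0.1405  0.013 ] [ 0.5875 -0.1391  0.013 ] [0.0008 0.0014]
[ 0.5176 -0.2229  0.013 ] [ 0.5187 -0.2217  0.013 ] [0.0011 0.0012]
[ 0.5939 -0.2152  0.013 ] [ 0.5947 -0.2138  0.013 ] [0.0009 0.0014]
foot hub from wrist [ 0.54282813 -0.09356961  0.1404    ] cheek [ 0.52326556 -0.11531633  0.038     ] [ 0.57018154 -0.11041534  0.038     ]
```

Request:
{"name": "move_arm", "arguments": {"plan": [0.025,-0.01,-0.15,0,0,0,0.025,-0.01,-0.35,0,0,0,0.025,-0.01,-0.6,0,0,0,0.025,-0.01,-0.85,0,0,0,0.025,-0.01,-1.05,0,0,0,0.025,-0.01,-1.2,0,0,0,0.025,-0.01,-1.3,0,0,0,0.025,-0.01,-1.35,0,0,0,0.025,-0.01,-1.38,0,0,0,0.025,-0.01,-1.38,0,0,0]}}

```text
time_s: 13.15
eef_pos: [0.5546, -0.1928, 0.0425]
eef_rot: [0.0, 0.669, 0.743, 0.0]
wrist_force: [-0.3, 0.2, -8.8]
opening: 0.2
grasp_force: 59.4
```

```bash
python3 - <<'E'
from h import *
o=ctrl.get_obs(); print({k:np.round(v,4) for k,v in o.items() if k in('eef_pos','eef_rot','wrist_force','torque','opening')})
c=snap('wrist','w4.png')
E
```

```text
{'eef_pos': array([ 0.5546, -0.1928,  0.0425]), 'eef_rot': array([2.000e-04, 6.692e-01, 7.431e-01, 0.000e+00]), 'wrist_force': array([-0.2536,  0.1915, -8.7838]), 'torque': array([0.0212, 0.0348, 0.0499]), 'opening': np.float64(0.2002)}
```

View pics/w4.png

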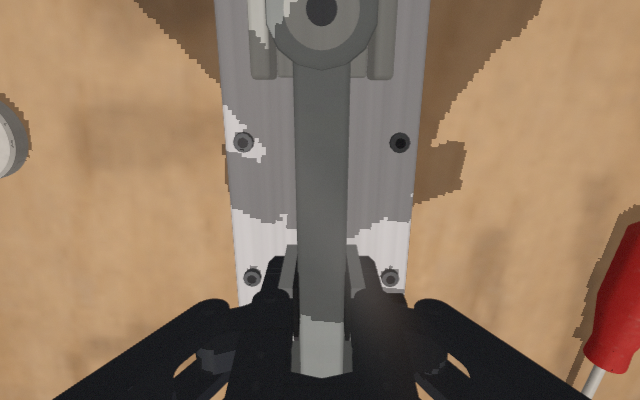

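The foot (266–377) is centred between the cheeks (249–394). Lowering the last 7.5 mm slowly.

Request:
{"name": "move_arm", "arguments": {"plan": [0,0,-0.03,0,0,0,0,0,-0.06,0,0,0,0,0,-0.09,0,0,0,0,0,-0.11,0,0,0,0,0,-0.13,0,0,0,0,0,-0.14,0,0,0,0,0,-0.145,0,0,0,0,0,-0.145,0,0,0]}}

```text
time_s: 14.2
eef_pos: [0.5546, -0.1928, 0.0351]
eef_rot: [0.0, 0.669, 0.743, 0.0]
wrist_force: [1.1, 0.0, -7.0]
opening: 0.202
grasp_force: 59.5
```

```bash
python3 - <<'E'
from h import *
o=ctrl.get_obs(); print({k:np.round(v,4) for k,v in o.items() if k in('eef_pos','eef_rot','wrist_force','torque','opening')})
E
```

```text
{'eef_pos': array([ 0.5546, -0.1928,  0.0351]), 'eef_rot': array([1.000e-04, 6.692e-01, 7.431e-01, 0.000e+00]), 'wrist_force': array([ 1.1427,  0.0446, -6.9976]), 'torque': array([-0.0992, -0.1692,  0.0817]), 'opening': np.float64(0.2022)}
```

Request:
{"name": "move_arm", "arguments": {"plan": [0,0,-0.01,0,0,0,0,0,-0.02,0,0,0,0,0,-0.02,0,0,0]}}

```text
time_s: 14.58
eef_pos: [0.5547, -0.1928, 0.0349]
eef_rot: [0.0, 0.669, 0.743, -0.0]
wrist_force: [-5.4, 1.4, 5.5]
opening: 0.2
grasp_force: 61.2
```

Request:
{"name": "move_arm", "arguments": {"plan": [0,0,0,0,0,0,0,0,0,0,0,0,0,0,0,0,0,0,0,0,0,0,0,0,0,0,0.2,0,0,0,0,0,0.6,0,0,0,0,0,1.2,0,0,0,0,0,2,0,0,0,0,0,2.8,0,0,0,0,0,3.4,0,0,0], "grip": 45}}

```text
time_s: 15.82
eef_pos: [0.5553, -0.1931, 0.2081]
eef_rot: [0.002, 0.669, 0.743, 0.0]
wrist_force: [0.9, 0.4, -0.3]
opening: 0.526
grasp_force: 0.0
```

```bash
python3 - <<'E'
from h import *
o=ctrl.get_obs(); print({k:np.round(v,4) for k,v in o.items() if k in('eef_pos','wrist_force','opening','q')})
w=snap('wrist','w5.png'); s=snap('scene','s5.png')
fx=np.array([.5546,-.1986]);u=np.array([-.1047,.9945])
B=fx-.065*u;F=fx+.105*u
for c in (w,s): print('pred boss',w2px(c,[*B,.071]),'foot',w2px(c,[*F,.064]))
im=cv2.resize(s['pixels'][:,:,::-1][145:245,310:440],None,fx=3,fy=3,interpolation=2)
cv2.imwrite('pics/c5.png',np.hstack([w['pixels'][:,:,::-1][:,100:500],np.vstack([im,np.zeros((100,390,3),np.uint8)])]))
E
```

```text
{'q': array([-0.5364,  0.2273,  1.6002,  0.    ,  1.31  , -0.641 ]), 'eef_pos': array([ 0.5553, -0.1931,  0.2081]), 'wrist_force': array([ 0.929 ,  0.3663, -0.252 ]), 'opening': np.float64(0.5262)}
pred boss [319.6859358  256.70638367] foot [319.07972334  50.72222694]
pred boss [375.31008297 185.12991845] foot [347.47265755 211.88650457]
```

View pics/c5.png

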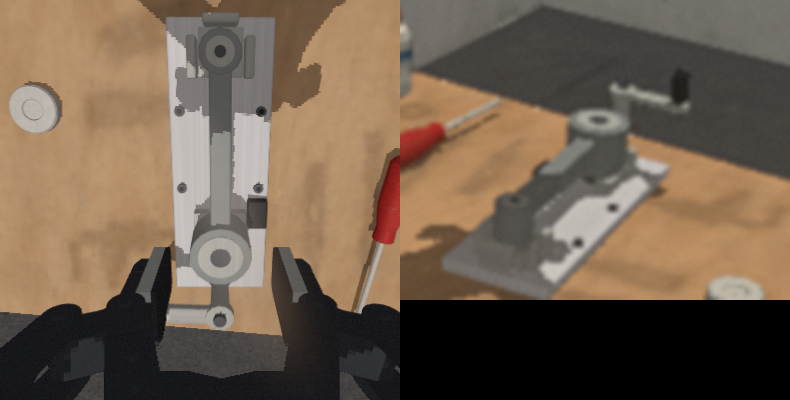

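The seated boss is at (320,258) and the foot at (320,51), both within about 1.5 px of the positions predicted for flat seating. Next is the keeper: I'll cage its knob with the fingers turned across the swing direction.

Request:
{"name": "move_arm", "arguments": {"plan": [-0.1,-0.3,0,0,0,0.16,-0.2,-0.6,0,0,0,0.33,-0.3,-0.9,0,0,0,0.5,-0.4,-1.2,0,0,0,0.67,-0.5,-1.5,0,0,0,0.84,-0.6,-1.8,0,0,0,1.01,-0.7,-2.1,0,0,0,1.18,-0.8,-2.4,0,0,0,1.34,-0.86,-2.54,0,0,0,1.5,-0.86,-2.54,0,0,0,1.5]}}

```text
time_s: 17.18
eef_pos: [0.511, -0.32, 0.2038]
eef_rot: [-0.0, -0.016, 1.0, 0.0]
wrist_force: [-0.5, 0.1, 0.1]
opening: 0.527
grasp_force: 0.0
```

```bash
python3 - <<'E'
from h import *
o=ctrl.get_obs(); print({k:np.round(v,4) for k,v in o.items() if k in('eef_pos','eef_rot','wrist_force','opening','q')})
w=snap('wrist','w6.png')
print('pred knob',w2px(w,[.512,-.320,.113]),'post',w2px(w,[.5672,-.3179,.085]))
E
```

```text
{'q': array([-0.756 ,  0.2669,  1.5607,  0.    ,  1.3145, -2.3581]), 'eef_pos': array([ 0.511 , -0.32  ,  0.2038]), 'eef_rot': array([-2.000e-04, -1.560e-02,  9.999e-01,  2.000e-04]), 'wrist_force': array([-0.4651,  0.1192,  0.0868]), 'opening': np.float64(0.5266)}
pred knob [320.62170094 199.81111282] post [321.23706699 252.09292071]
```

View pics/w6.png

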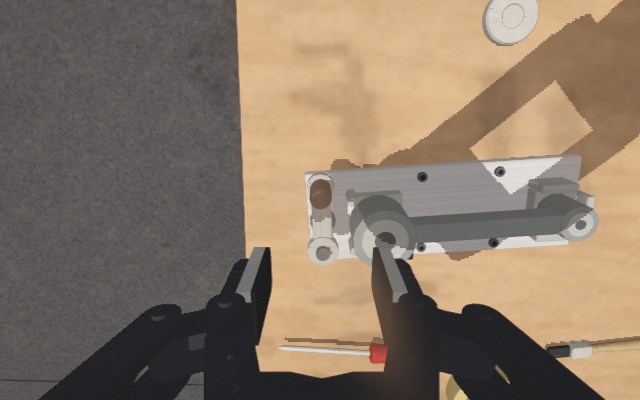

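The knob is centred between the fingers laterally (x≈320) and the post at (322,252) matches the prediction. Descending over the knob.

Request:
{"name": "move_arm", "arguments": {"plan": [0,0,-0.6,0,0,0,0,0,-1.2,0,0,0,0,0,-1.7,0,0,0,0,0,-2.1,0,0,0,0,0,-2.3,0,0,0,0,0,-2.32,0,0,0]}}

```text
time_s: 17.98
eef_pos: [0.5115, -0.3195, 0.0877]
eef_rot: [-0.0, -0.017, 1.0, 0.0]
wrist_force: [-0.7, 0.1, -0.1]
opening: 0.53
grasp_force: 0.0
```

Request:
{"name": "move_arm", "arguments": {"plan": [0,0,0,0,0,0,0,0,0,0,0,0,0,0,0,0,0,0,0,0,0,0,0,0], "grip": 22}}

```text
time_s: 18.48
eef_pos: [0.5117, -0.3198, 0.0884]
eef_rot: [0.0, -0.017, 1.0, -0.0]
wrist_force: [-0.5, 0.4, 0.5]
opening: 0.258
grasp_force: 0.0
```

```bash
python3 - <<'E'
from h import *
o=ctrl.get_obs(); print({k:np.round(v,4) for k,v in o.items() if k in('eef_pos','eef_rot','wrist_force','opening','grasp_force')})
T=rot(o['eef_rot']); y0=np.arctan2(T[1,0],T[0,0]); print(np.degrees(y0))
P=np.array([.5672,-.3179])
for t in np.linspace(1.5,-.1,17):
    a=np.radians(96)+t; p=P+.055*np.array([np.cos(a),np.sin(a)]); print(round(t,2),((p-o['eef_pos'][:2])/.05).round(2),round(t-1.5,2))
E
```

```text
{'eef_pos': array([ 0.5117, -0.3198,  0.0884]), 'eef_rot': array([ 2.000e-04, -1.680e-02,  9.999e-01, -2.000e-04]), 'wrist_force': array([-0.5197,  0.438 ,  0.5265]), 'grasp_force': np.float64(0.0), 'opening': np.float64(0.258)}
-178.07005876472405
1.5 [0.01 0.  ] 0.0
1.4 [0.01 0.11] -0.1
1.3 [0.03 0.22] -0.2
1.2 [0.05 0.33] -0.3
1.1 [0.08 0.43] -0.4
1.0 [0.13 0.53] -0.5
0.9 [0.18 0.63] -0.6
0.8 [0.25 0.72] -0.7
0.7 [0.32 0.8 ] -0.8
0.6 [0.4  0.88] -0.9
0.5 [0.49 0.94] -1.0
0.4 [0.58 1.  ] -1.1
0.3 [0.68 1.05] -1.2
0.2 [0.78 1.09] -1.3
0.1 [0.89 1.12] -1.4
0.0 [1.   1.13] -1.5
-0.1 [1.11 1.14] -1.6
```

Request:
{"name": "move_arm", "arguments": {"plan": [0.01,0.11,0,0,0,-0.1,0.03,0.22,0,0,0,-0.2,0.05,0.33,0,0,0,-0.3,0.08,0.43,0,0,0,-0.4,0.13,0.53,0,0,0,-0.5,0.18,0.63,0,0,0,-0.6,0.25,0.72,0,0,0,-0.7,0.32,0.8,0,0,0,-0.8,0.4,0.88,0,0,0,-0.9,0.49,0.94,0,0,0,-1.0]}}

```text
time_s: 19.73
eef_pos: [0.5357, -0.2725, 0.088]
eef_rot: [-0.0, 0.466, 0.885, -0.0]
wrist_force: [-2.4, 0.4, 0.8]
opening: 0.26
grasp_force: 0.7
```

Request:
{"name": "move_arm", "arguments": {"plan": [0.09,0.06,0,0,0,-0.1,0.19,0.11,0,0,0,-0.2,0.29,0.15,0,0,0,-0.3,0.4,0.18,0,0,0,-0.4,0.51,0.19,0,0,0,-0.5,0.55,0.19,0,0,0,-0.5,0.55,0.19,0,0,0,-0.5]}}

```text
time_s: 20.6
eef_pos: [0.5636, -0.2632, 0.088]
eef_rot: [0.0, 0.668, 0.744, 0.0]
wrist_force: [1.0, 0.3, 0.3]
opening: 0.26
grasp_force: 0.0
```

Request:
{"name": "move_arm", "arguments": {"plan": [0.02,0,0,0,0,0,0.04,0,0,0,0,0,0.06,0.01,0,0,0,0,0.06,0.01,0,0,0,0]}}

```text
time_s: 21.1
eef_pos: [0.5649, -0.263, 0.0878]
eef_rot: [-0.001, 0.669, 0.743, -0.001]
wrist_force: [-8.8, -0.9, 3.3]
opening: 0.257
grasp_force: 3.9
```

The push now meets a firm 8.8 N at the predicted stop position. Opening the fingers and retreating.

Request:
{"name": "move_arm", "arguments": {"plan": [-0.05,0,0,0,0,0,-0.05,0,0,0,0,0,-0.05,0,0,0,0,0,-0.05,0,0.3,0,0,0,-0.05,0,1,0,0,0,-0.05,0,1.8,0,0,0,-0.3,0.5,2.4,0,0,0,-0.8,1.2,2.6,0,0,0,-1.3,2,2.6,0,0,0,-1.3,2,2.6,0,0,0], "grip": 45}}

```text
time_s: 22.35
eef_pos: [0.5005, -0.1603, 0.2192]
eef_rot: [0.0, 0.668, 0.744, 0.0]
wrist_force: [0.3, 0.3, -0.0]
opening: 0.528
grasp_force: 0.0
```

```bash
python3 - <<'E'
from h import *
o=ctrl.get_obs(); print({k:np.round(v,4) for k,v in o.items() if k in('time_s','eef_pos','wrist_force')})
t=snap('top','t7.png'); s=snap('scene','s7.png')
print('pred knob',w2px(t,[.5606,-.2646,.113]),w2px(s,[.5606,-.2646,.113]))
f=lambda c,a:cv2.resize(c['pixels'][:,:,::-1][a[1]:a[1]+100,a[0]:a[0]+150],None,fx=5,fy=5,interpolation=2)[:290 if c is t else 500]
A=cv2.resize(t['pixels'][:,:,::-1][185:255,330:480],None,fx=4,fy=4,interpolation=2); B=cv2.resize(s['pixels'][:,:,::-1][155:235,310:460],None,fx=4,fy=4,interpolation=2)
cv2.imwrite('pics/c7.png',np.vstack([A,B]))
E
```

```text
{'time_s': np.float64(22.35), 'eef_pos': array([ 0.5005, -0.1603,  0.2192]), 'wrist_force': array([ 0.3354,  0.2571, -0.0338])}
pred knob [433.84188739 211.06469482] [377.08278578 170.60741612]
```

View pics/c7.png

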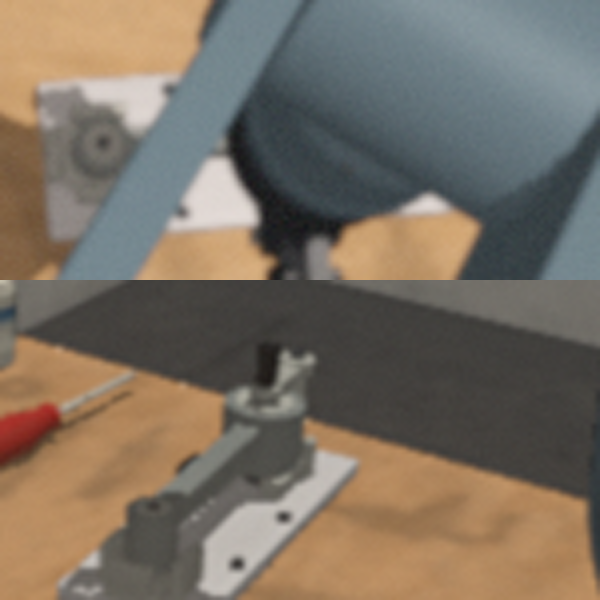

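In the scene crop the knob top is at about image (377,171), which matches the prediction for angle 0. The casting lies flat and the arm is clear, so I'm handing in.

```bash
python3 -c "
from bench import ctrl
print(ctrl.hand_in())"
```

```text
the job is handed in; nothing more can be done
None
```

I seated the rocker flat in the fixture, released it, swung the keeper round to its stop over the boss, and handed the job in at about 22 s; the hand-in returned no verdict.

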